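Wind up the revolving lotus display and set it going

ROBOT

A 6-joint arm with a two-finger parallel gripper is mounted at the origin on the work surface. World frame = base frame: x ahead of the robot, y to its left, z up, the work surface at z = 0. Lengths are in m, angles in rad, forces in N, time in s.
With the tool pointing down it reaches from about 0.35 to 0.85 m from the base axis. Payload 8.1 kg.
Tool frame: the origin (TCP) lies on the centre line of the jaws, within the pads' length; the fingertips stand 17 mm ahead of it and the grasp point (between the pads) lies 2 mm behind it; z points along the fingers, y is the line along which they close (so a half turn about z gives the same grasp; the last joint's range is limited). The gripper opens to 93 mm and grips with 3 to 60 N. Pads are 15 mm wide; open, the fingers measure 128 mm over their backs; the gripper's body (75 mm by 188 mm) begins 65 mm behind the grasp point.
Start: joints at [-0.085, 0.13, 1.488, -0, 1.523, -0.085], TCP at [0.6, 0, 0.236] pointing down, gripper open.
Joint ranges: [-2.96, 2.96], [-0.89, 2.26], [0.02, 2.5], [-1.34, 4.48], [0, 2.73], [-2.66, 2.66]. Speed limits (rad/s): [2.39, 2.39, 2.79, 3.14, 3.14, 3.14].

INTERFACE

Orientations are given as a rotation vector (axis times angle).
In Python, from plant import telemetry, viewer, order gives the robot as it stands.
- The arm moves only by the tool send_rows, never from a script. Its argument "plan" is a list that holds one entry, the list of rows, each a list of 5 numbers: the closure, from -1 (fully open) to 1 (shut), then the shift along the world's x, y, z normalised to -1 to 1, where 1 is 0.2 m, then the turn about the world's z normalised to -1 to 1, where 1 is 60 degrees. A call has 1 to 20 rows; each row is the pose to reach, as a shift and turn from the pose commanded when the call began; what a row does not reach only later rows make up. A row lasts 1/12 s, in which the tool goes at most 41.7 mm and 7.16 degrees, less where a joint would pass 70% of its speed; a pose out of reach is approached as far as the arm can. A call with a number of a shift or a turn outside -1 to 1 is refused whole. A call with a gripper value outside its range is refused whole. The fingers move at their own pace and stop on an object; "force" is the grip in N (left out, the last holds). Time passes only in rows, so rows that repeat a pose let the fingers close. It gives the time, the measured TCP pose, the force, the opening and the grip force at its end, in the units of the state.
- telemetry.read_state(): the state, without advancing time (a new reading comes with each control period).
- viewer.read_camera(name): name is "scene" or "side" or "wrist"; returns (picture, depth): 400x640x3 uint8, blue, green, red; 400x640 float32, m along the optical axis (not along the pixel's ray), 0 where there is no reading.
- viewer.calibration(name): a dict with "camera_matrix" (3x3 intrinsics, pixels), "dist_coeffs" ([k1, k2, p1, p2, k3] as OpenCV has them; the pictures are not rectified), "extrinsics" (4x4, takes a point from camera to world coordinates); the wrist camera has in their place "hand_eye" (4x4, takes a point from camera to tool coordinates, whose origin is the TCP and whose axes are the flange's). Camera axes: x right, y up, looking along -z (the intrinsics and any distortion apply to the point x, -y, -z); pixel columns grow to the right and rows downward; lengths in m; the calibration is good to about 2 mm. A picture is of the moment at which its call begins: read the wrist's pose just before it. calibration takes no time and is no camera call.
- order.close_job(): hands the job in; it is judged then, once.
The state is a dict: "t": time; "q": joint angles; "dq": joint speeds; "joint_torque": joint torques, N m; "tool_pos": TCP position; "orientation": TCP orientation; "force": force on the tool from outside, world axes, zero at the start; "wrist_torque": the same for the moment, N m; "opening": finger opening in m; "gripper_force": force on a finger pad.
Only numpy, scipy, OpenCV 4.12 (cv2) and the standard library are available. Lean on these libraries where they do the work, as an engineer would, in place of code of your own. Each camera call takes 0.05 s, during which the arm holds its last target. There are 200 camera calls.

TASK

Wind the clockwork of the lotus display fully: turn its steel winged key clockwise (seen from above), a part turn at a time, until it comes up firm at its stop, without forcing it there. Then push the wooden post of the start catch away from the robot, all the way over, so that the turntable is let go and revolves, and leave it running; do not touch the lotus or its turntable, and leave the glue bottle, the cardboard box and the spare lotus standing where they are.

Things in the scene. Friction and masses are not known exactly. Their poses are not given: they have to be found in the camera images.
- drive: Clockwork drive: a fixed wooden box with an aluminium top plate, 150 (x) x 300 (y) x 70 mm high. Origin: centre of its underside, on the table; x points away from the robot at yaw 0, y to the left. In its frame (mm): key axis at (0, -85), turntable axis at (0, 40), catch pivot at (0, 115), all vertical.
- key: Steel winged key, an upright bow of two round lobes: 104 mm long, 8 mm thick; lobes 44 mm across, centres 30 mm either side of the axis, 50 mm above the origin; shaft 12 mm thick. Origin: on its vertical axis at the drive's top (70 mm over the table); x along the lobes. Winds clockwise seen from above, sprung, 1.3 to 1.8 turns to a hard stop; stays where left; 0.10 to 0.19 N m, rising.
- gauge_mark (a point): Winding gauge: white pointer, 16 x 4 x 6 mm, in the black slot near the far (+x) edge of the drive's top plate, driven by the key (5 mm per radian of winding). In the drive's frame it runs along y from -30 mm (run down) to +30 mm (fully wound), at x = +63 mm. This point: top of the pointer.
- catch (a joint): Start catch: flat steel lever on the drive's top plate, hinged about a vertical axis at (0, 115) mm in the drive's frame, its nose under the turntable's edge, its long arm pointing to the drive's +y. Angle in rad: 0 at the start (turntable held), grows as the post moves to the drive's +x (clockwise seen from above), 1.1 at its end; stays where it is left, friction 0.12 N m.
- catch_post (a point): Top centre of the catch's upright round wooden post, 18 mm in diameter, 85 mm from the catch's pivot, running from 75 to 135 mm above the table.
- glue: White glue bottle with orange cap, 48 mm in diameter, 150 mm high, loose. Origin: centre of its underside.
- petal_box: Open cardboard box, 130 x 170 x 70 mm, loose. Origin: centre of its underside.
- spare_lotus: Smaller pink lotus bud, 80 mm in diameter, 90 mm high, standing loose on the table. Origin: centre of its underside.
- turntable: Turntable with a lotus fixed on it: dark wooden disc of 100 mm diameter, its top 20 mm above the origin, and a pink moulded lotus bud, 110 mm in diameter, 130 mm high, top 220 mm over the table. Origin: on its vertical axis at the drive's top (70 mm over the table). Held at the start; revolves by itself at about 0.6 rad/s once the catch is clear. It blocks a gripper going all round the key.

How it is judged:
By the outcome, as a careful person would: the job done as asked, in the order asked, and still so for the second after the job is handed in, with the robot touching nothing.
It also fails if it takes over 72 s, if anything falls off the work surface, if the arm or the gripper's body presses on something with over 40 N, if the wrist force passes 120 N, or if a joint passes its speed limit or range.

## Working session

There is one attempt and no reset: what is moved stays moved. The work goes in short steps, Python scripts to look and compute and a tool call to move; the robot and the scene stay as the last step left them, time stands still between calls to the robot, and variables do not carry over. Pictures are saved under pics/ and viewed, at most 10 in all, crops included, and the job is handed in when it is done.

Besides the shell and the picture viewer there is one more tool, called after "Request:" by a JSON object that holds its "api" and its "payload", one argument or row to a line. send_rows: Moves the arm, as the interface text tells. Scaled input: -1 to 1 covers 0.2 m each way for a shift and 60 degrees each way for a turn. Its arguments: {"type":"object","properties":{"plan":{"type":"array"},"force":{"type":"number"}},"required":["plan"]}

```bash
ls; mkdir -p pics; cat > h.py <<'E'
import numpy as np, cv2
from plant import telemetry, viewer, order
from scipy.spatial.transform import Rotation as R
def cam(name):
    s=telemetry.read_state(); img,d=viewer.read_camera(name); c=viewer.calibration(name)
    if name=='wrist':
        T=np.eye(4);T[:3,:3]=R.from_rotvec(s['orientation']).as_matrix();T[:3,3]=s['tool_pos'];E=T@np.array(c['hand_eye'])
    else: E=np.array(c['extrinsics'])
    return img,d,np.array(c['camera_matrix']),np.array(c['dist_coeffs']),E
def rays(px,K,D,E):
    u=cv2.undistortPoints(np.array(px,float).reshape(-1,1,2),K,D).reshape(-1,2)
    r=np.c_[u[:,0],-u[:,1],-np.ones(len(u))]@E[:3,:3].T
    return E[:3,3],r
def onplane(px,z,K,D,E):
    o,r=rays(px,K,D,E); return o+r*((z-o[2])/r[:,2])[:,None]
def cloud(d,K,D,E):
    v,u=np.nonzero(d>0); z=d[v,u]
    o,r=rays(np.c_[u,v],K,D,E); return np.c_[u,v],o+r*z[:,None]
E
python3 - <<'E'
from h import *
print(telemetry.read_state())
for n in ['scene','side']:
    i,d,K,D,E=cam(n); cv2.imwrite(f'pics/{n}0.png',i); np.savez(f'{n}0.npz',i=i,d=d,K=K,D=D,E=E); print(n,E[:3,3],D,(d>0).mean())
E
```

```text
pics
{'t': 0.0, 'q': array([-8.54351956e-02,  1.31170060e-01,  1.48928976e+00,  1.72574228e-06,
        1.52299460e+00, -8.53901125e-02]), 'dq': array([ 0.00032906, -0.00066836, -0.0006778 , -0.00106322,  0.0005179 ,
        0.00161766]), 'joint_torque': array([-1.61290725e-03, -5.59853125e+01, -4.91755986e+01,  7.67333270e-02,
        3.59135563e-02, -2.97389461e-04]), 'tool_pos': array([5.99455296e-01, 4.84990368e-05, 2.34576355e-01]), 'orientation': array([-2.22048353e+00, -2.22038324e+00,  1.88102847e-03]), 'force': array([-0.97869082,  0.04575588,  0.72042266]), 'wrist_torque': array([-0.01884861, -0.02035939, -0.01076846]), 'gripper_force': 0.0, 'opening': 0.093235165217455}
scene [1.1107355  0.19072202 0.85474016] [-0.0840346  0.         0.         0.         0.       ] 0.9959453125
side [ 0.19510925 -0.52233927  0.80972288] [-0.05493897  0.          0.          0.          0.        ] 0.99595703125
```

View pics/scene0.png

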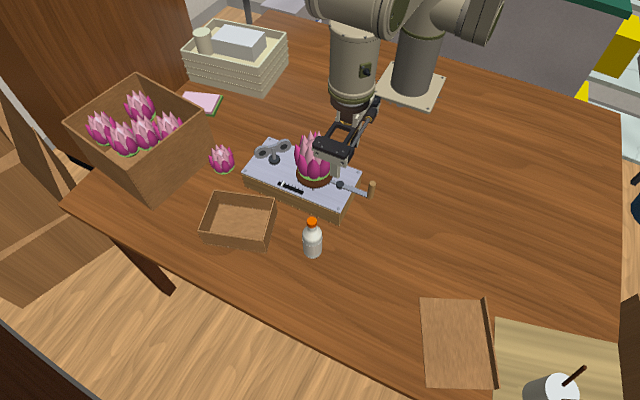

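View pics/side0.png

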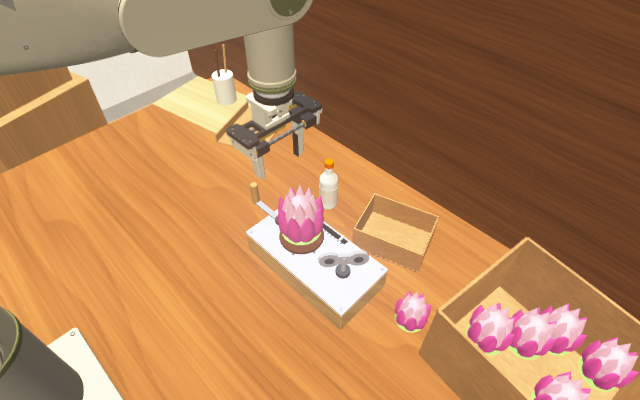

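The scene view shows the drive around (303,180), key at (271,150), catch post at (372,187), glue at (312,238), petal box at (237,217) and spare lotus at (222,157). In the side view the key is at (343,262), the post at (255,192) and the lotus at (301,215).

```bash
cat > m.py <<'E'
from h import *
P={};
for n in ['scene','side']:
    f=np.load(n+'0.npz'); px,p=cloud(f['d'],f['K'],f['D'],f['E']); col=f['i'][px[:,1],px[:,0]].astype(int)
    m=(abs(p[:,2]-.07)<.006)&(p[:,0]>.35)&(p[:,0]<.95)&(abs(p[:,1])<.5)
    s=col.max(1)-col.min(1)
    plate=m&(s<50)&(col.min(1)>120)
    q=p[plate]; q=q[np.linalg.norm(q[:,:2]-np.median(q[:,:2],0),axis=1)<.18]
    r=cv2.minAreaRect((q[:,:2]*1000).astype(np.float32)); print(n,'plate',len(q),np.median(q[:,2]),r)
    near=np.linalg.norm(p[:,:2]-np.array(r[0])/1000,axis=1)<.25
    g=near&(p[:,2]>.09)&(p[:,2]<.15)&(s<40); print('grey high',g.sum())
    P[n]=p[g]
    # key: cluster nearest -85 side
    np.savez(n+'g.npz',p=p[g],px=px[g],c=col[g])
    w=near&(p[:,2]>.08)&(p[:,2]<.145)&(col[:,2]-col[:,0]>40)&(col[:,1]-col[:,0]>10)&(p[:,1]>r[0][1]/1000+.08)
    print('post',w.sum(),p[w].mean(0) if w.any() else 0,px[w].min(0) if w.any() else 0,px[w].max(0) if w.any() else 0)
    for nm,mm in [('orange',(col[:,2]>200)&(col[:,0]<60)&(col[:,1]<150)&(p[:,2]>.1)&(p[:,0]>.4)),('pink',(col[:,2]-col[:,1]>70)&(col[:,0]-col[:,1]>20)&(p[:,2]>.02)&(p[:,2]<.25)&(p[:,0]>.3))]:
        lab=p[mm]
        if nm=='orange': print(nm,np.median(lab,0)); continue
        k=np.zeros(f['d'].shape,np.uint8); k[px[mm][:,1],px[mm][:,0]]=1
        nn,L,st,ce=cv2.connectedComponentsWithStats(cv2.dilate(k,np.ones((3,3))))
        l=L[px[:,1],px[:,0]]
        for j in range(1,nn):
            if st[j,4]>150: t=p[mm&(l==j)]; print(nm,j,t.min(0).round(3),t.max(0).round(3))
E
python3 m.py; python3 - <<'E'
import numpy as np,cv2
for n in ['scene','side']:
    i=np.load(f'{n}0.npz')['i']; a=i[120:240,190:390] if n=='scene' else i[170:330,235:435]
    cv2.imwrite(f'pics/{n}c.png',cv2.resize(a,None,fx=3.7,fy=3.7,interpolation=2))
E
```

```text
scene plate 2654 0.06896172368584447 ((571.3611450195312, -132.9165496826172), (151.34262084960938, 302.1494445800781), 0.26620185375213623)
grey high 694
post 170 [0.60066697 0.03241625 0.11219924] [307 173] [375 228]
orange [ 0.73951494 -0.0128642   0.14857469]
pink 2 [ 0.58  -0.759  0.041] [ 0.769 -0.49   0.174]
pink 11 [ 0.552 -0.138  0.123] [ 0.621 -0.044  0.194]
pink 14 [ 0.586 -0.398  0.023] [ 0.654 -0.338  0.072]
side plate 4457 0.0705978261225565 ((569.966064453125, -145.1068572998047), (152.6727294921875, 279.3685302734375), 0.5185033082962036)
grey high 885
post 207 [0.59560894 0.04090824 0.11475738] [250 165] [333 237]
orange [ 0.72996094 -0.0215804   0.14536891]
pink 3 [ 0.52  -0.143  0.113] [ 0.612 -0.052  0.197]
pink 4 [ 0.581 -0.41   0.026] [ 0.638 -0.342  0.087]
pink 8 [ 0.601 -0.655  0.066] [ 0.799 -0.475  0.18 ]
pink 9 [ 0.708 -0.584  0.024] [ 0.813 -0.556  0.161]
pink 12 [ 0.685 -0.737  0.093] [ 0.759 -0.658  0.179]
pink 14 [ 0.579 -0.654  0.105] [ 0.642 -0.62   0.161]
```

View pics/sidec.png

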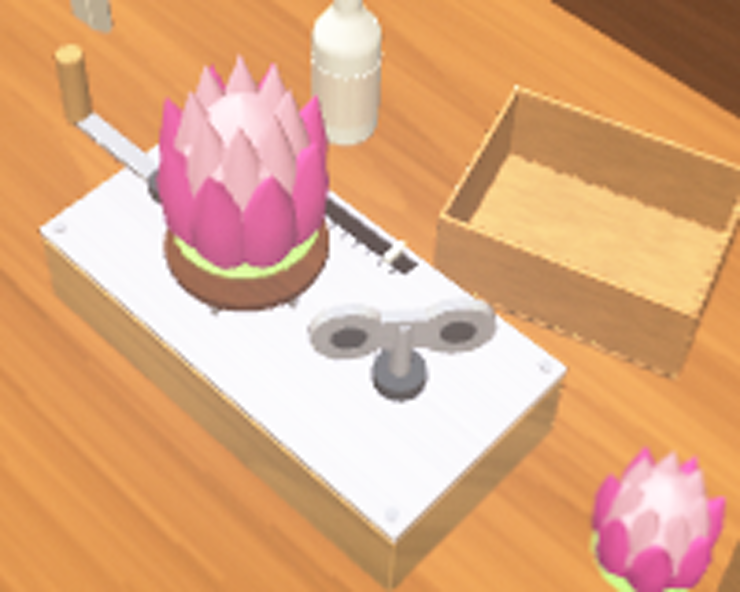

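View pics/scenec.png

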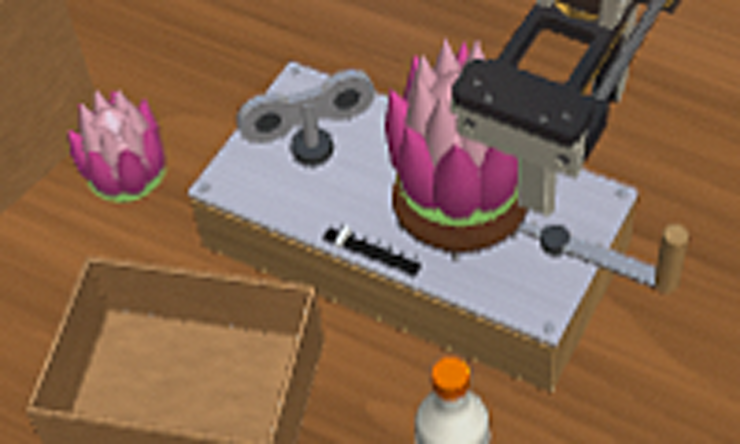

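The crops show the key's lobes at roughly (350,335) and (460,330) in the side crop. The gauge pointer is near the slot's -y end, at (343,238) in the scene crop, and the post is on the world +y side. So the drive's yaw is about 0.

```bash
cat > gauge.py <<'E'
from h import *
import sys
def key(p):
    c=np.array([.571,-.218]); m=(np.linalg.norm(p[:,:2]-c,axis=1)<.06)&(p[:,2]>.1)&(p[:,2]<.146)
    q=p[m]; v=np.linalg.svd(q[:,:2]-q[:,:2].mean(0),full_matrices=False)[2][0]
    return m.sum(),q.mean(0).round(4),np.degrees(np.arctan2(v[1],v[0])).round(1),((q[:,:2]-c)@v).min().round(3),((q[:,:2]-c)@v).max().round(3)
def gauge(i,K,D,E):
    v,u=np.mgrid[0:400,0:640]; px=np.c_[u.ravel(),v.ravel()]; p=onplane(px,.073,K,D,E)
    g=i.reshape(-1,3).mean(1); m=(abs(p[:,0]-.634)<.011)&(p[:,1]>-.175)&(p[:,1]<-.09)
    b=[]
    ys=np.arange(-.175,-.09,.002)
    return [(round(float(y+.001+.133)*1000),int(g[m&(p[:,1]>=y)&(p[:,1]<y+.002)&(abs(p[:,0]-.634)<.005)].mean())) for y in ys if (m&(p[:,1]>=y)&(p[:,1]<y+.002)&(abs(p[:,0]-.634)<.005)).any()]
if __name__=='__main__':
    for n in ['scene','side']:
        if len(sys.argv)>1: i,d,K,D,E=cam(n)
        else: f=np.load(n+'0.npz'); i,d,K,D,E=[f[k] for k in 'idKDE']
        px,p=cloud(d,K,D,E); print(n,'key',key(p)); print(' gauge',gauge(i,K,D,E))
    s=telemetry.read_state(); print(s['t'],s['tool_pos'],s['force'])
E
python3 gauge.py
python3 - <<'E'
from h import *
for n in ['scene','side']:
    f=np.load(n+'0.npz'); px,p=cloud(f['d'],f['K'],f['D'],f['E']); col=f['i'][px[:,1],px[:,0]].astype(int)
    m=(abs(p[:,0]-.571)<.04)&(abs(p[:,1]-.067)<.03)&(p[:,2]>.1)&(p[:,2]<.15)
    q=p[m];print(n,m.sum(),q.min(0),q.max(0),q[q[:,2]>q[:,2].max()-.006].mean(0))
E
```

```text
scene key (np.int64(404), array([ 0.5741, -0.216 ,  0.1228]), np.float64(-41.6), np.float64(-0.05), np.float64(0.052))
 gauge [(-41, 189), (-39, 195), (-37, 162), (-35, 98), (-33, 7), (-31, 24), (-29, 33), (-27, 79), (-25, 243), (-23, 233), (-21, 157), (-19, 24), (-17, 11), (-15, 31), (-13, 58), (-11, 13), (-9, 13), (-7, 21), (-5, 17), (-3, 15), (-1, 33), (1, 35), (3, 18), (5, 16), (7, 17), (9, 28), (11, 22), (13, 24), (15, 34), (17, 58), (19, 19), (21, 4), (23, 22), (25, 19), (27, 21), (29, 33), (31, 13), (33, 19), (35, 14), (37, 33), (39, 61), (41, 178), (43, 194)]
side key (np.int64(643), array([ 0.568 , -0.2207,  0.1252]), np.float64(138.5), np.float64(-0.051), np.float64(0.052))
 gauge [(-41, 249), (-39, 142), (-37, 95), (-35, 116), (-33, 98), (-31, 119), (-29, 104), (-27, 154), (-25, 212), (-23, 251), (-21, 255), (-19, 199), (-17, 99), (-15, 119), (-13, 106), (-11, 118), (-9, 102), (-7, 129), (-5, 98), (-3, 120), (-1, 103), (1, 95), (3, 122), (5, 129), (7, 102), (9, 129), (11, 104), (13, 94), (15, 130), (17, 98), (19, 129), (21, 100), (23, 128), (25, 96), (27, 117), (29, 102), (31, 129), (33, 103), (35, 145), (37, 143), (39, 156), (41, 148), (43, 151)]
0.1 [5.99513290e-01 4.78352897e-05 2.34693093e-01] [0.22746937 0.71407157 0.21613311]
scene 86 [0.56154668 0.06002485 0.10168704] [0.57929761 0.07674379 0.13581573] [0.57062607 0.06815074 0.13329122]
side 113 [0.5590398  0.05577419 0.10012772] [0.57656082 0.07287073 0.13873676] [0.56808337 0.06459346 0.13539313]
```

Request:
{"api": "send_rows", "payload": {
  "plan": [
    [[1,0,0,0.4,0],[1,0,0,0.4,0],[1,0.05,-0.2,0.4,0],[1,0.1,-0.4,0.4,0],[1,0.1,-0.6,0.4,0],[1,0.1,-0.8,0.4,0],[1,0.1,-1,0.4,0],[1,0.1,-1,0.4,0]]
  ],
  "force": 30
}}

```text
t: 0.77
tool_pos: [0.6186, -0.2071, 0.3141]
orientation: [-2.228, -2.214, 0.005]
force: [1.0, -0.7, 0.6]
opening: 0.0442
gripper_force: 0.0
```

```bash
cat > tab.py <<'E'
import numpy as np,sys
# key push: rod centre in world for lobe angles
def rod(ph,gap=0,r=38):
    a=np.radians(ph);u=np.array([np.cos(a),np.sin(a)]);n=np.array([-u[1],u[0]])
    h=17.5*abs(n[0])+7.5*abs(n[1]); return np.array([571,-218])+r*u+(4+h+gap)*n
def table(a0,a1,k,c0):
    for ph in np.linspace(a0,a1,k): p=rod(ph); print(round(ph),p.round(),((p-c0)/200).round(3))
if __name__=='__main__':
    print('start',rod(-38,8)); c0=rod(-38,8).round(); table(-38,-195,18,c0)
    print('S2',rod(-15,8)); c0=rod(-15,8).round(); table(-15,-195,18,c0)
E
python3 tab.py
```

```text
start [ 618.60413873 -218.79171231]
-38 [ 614. -225.] [-0.027 -0.03 ]
-47 [ 613. -231.] [-0.03 -0.06]
-56 [ 611. -237.] [-0.04  -0.091]
-66 [ 608. -243.] [-0.057 -0.121]
-75 [ 603. -249.] [-0.08  -0.149]
-84 [ 597. -254.] [-0.11  -0.173]
-93 [ 591. -257.] [-0.142 -0.191]
-103 [ 585. -260.] [-0.171 -0.205]
-112 [ 578. -262.] [-0.204 -0.214]
-121 [ 571. -262.] [-0.24  -0.217]
-130 [ 563. -261.] [-0.278 -0.212]
-140 [ 556. -259.] [-0.316 -0.198]
-149 [ 549. -254.] [-0.352 -0.177]
-158 [ 542. -248.] [-0.384 -0.147]
-167 [ 537. -241.] [-0.409 -0.111]
-177 [ 534. -233.] [-0.426 -0.069]
-186 [ 532. -227.] [-0.436 -0.042]
-195 [ 530. -223.] [-0.444 -0.022]
S2 [ 613.85828766 -204.87141853]
-15 [ 612. -213.] [-0.011 -0.038]
-26 [ 613. -218.] [-0.004 -0.064]
-36 [ 614. -224.] [-0.001 -0.095]
-47 [ 613. -231.] [-0.005 -0.128]
-57 [ 611. -238.] [-0.017 -0.164]
-68 [ 607. -245.] [-0.037 -0.198]
-79 [ 601. -251.] [-0.066 -0.229]
-89 [ 593. -256.] [-0.104 -0.253]
-100 [ 587. -259.] [-0.136 -0.271]
-110 [ 579. -262.] [-0.173 -0.283]
-121 [ 571. -262.] [-0.214 -0.287]
-131 [ 562. -261.] [-0.258 -0.28 ]
-142 [ 554. -258.] [-0.301 -0.263]
-153 [ 546. -252.] [-0.341 -0.235]
-163 [ 539. -244.] [-0.374 -0.197]
-174 [ 535. -235.] [-0.397 -0.152]
-184 [ 532. -228.] [-0.409 -0.114]
-195 [ 530. -223.] [-0.419 -0.092]
```

Request:
{"api": "send_rows", "payload": {
  "plan": [
    [[1,0,-0.095,0,0],[1,0,-0.095,-0.15,0],[1,0,-0.095,-0.3,0],[1,0,-0.095,-0.45,0],[1,0,-0.095,-0.6,0],[1,0,-0.095,-0.75,0],[1,0,-0.095,-0.85,0],[1,0,-0.095,-0.95,0],[1,0,-0.095,-0.95,0],[1,0,-0.095,-0.95,0]]
  ]
}}

```text
t: 1.6
tool_pos: [0.6188, -0.2182, 0.1239]
orientation: [-2.219, -2.219, 0.002]
force: [0.6, 0.4, 0.5]
opening: 0.0006
gripper_force: 0.0
```

```bash
python3 - <<'E'
from h import *
s=telemetry.read_state();print({k:np.round(s[k],4) for k in ['t','tool_pos','force','wrist_torque','opening']})
i,_,_,_,_=cam('side'); j,_,_,_,_=cam('wrist')
a=np.hstack([cv2.resize(i[130:330,235:435],(400,400)),cv2.resize(j,(400,250)) if 0 else cv2.copyMakeBorder(cv2.resize(j,(400,250)),0,150,0,0,0)])
cv2.imwrite('pics/a1.png',a)
E
```

```text
{'t': np.float64(1.6), 'tool_pos': array([ 0.6188, -0.2182,  0.1239]), 'force': array([0.5838, 0.4158, 0.5213]), 'wrist_torque': array([-0.0197, -0.0565,  0.0205]), 'opening': np.float64(0.0006)}
```

View pics/a1.png

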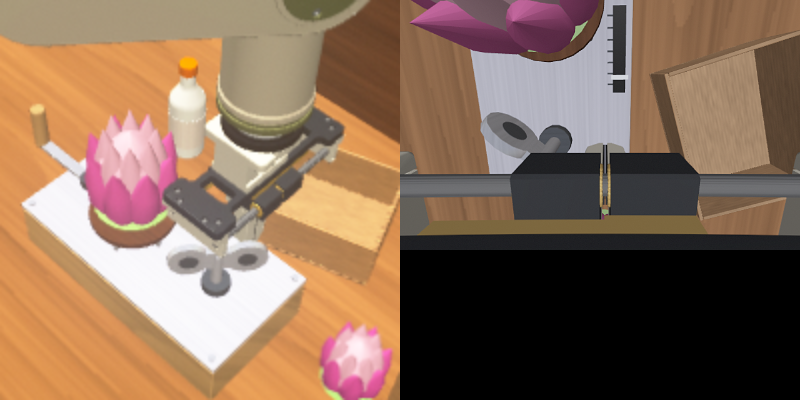

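The closed fingers stand behind the key's far lobe at (250,250), clear of the lotus, and the wrist view shows the gauge pointer at (618,77). Starting the first push.

Request:
{"api": "send_rows", "payload": {
  "plan": [
    [[1,-0.015,-0.015,0,0],[1,-0.03,-0.03,0,0],[1,-0.035,-0.06,0,0],[1,-0.045,-0.09,0,0],[1,-0.06,-0.12,0,0],[1,-0.085,-0.15,0,0],[1,-0.115,-0.175,0,0],[1,-0.145,-0.19,0,0],[1,-0.175,-0.205,0,0],[1,-0.21,-0.215,0,0],[1,-0.21,-0.215,0,0]]
  ]
}}

```text
t: 2.62
tool_pos: [0.5767, -0.263, 0.1258]
orientation: [2.222, 2.22, -0.001]
force: [0.2, -1.1, -0.0]
opening: 0.0006
gripper_force: 0.5
```

```bash
cat >> gauge.py <<'E'
E
python3 gauge.py live | cut -c1-400
```

```text
scene key (np.int64(346), array([ 0.5783, -0.2242,  0.1262]), np.float64(81.1), np.float64(-0.05), np.float64(0.052))
 gauge [(-41, 186), (-39, 194), (-37, 162), (-35, 100), (-33, 5), (-31, 30), (-29, 43), (-27, 15), (-25, 8), (-23, 15), (-21, 73), (-19, 233), (-17, 237), (-15, 163), (-13, 72), (-11, 0), (-9, 11), (-7, 19), (-5, 17), (-3, 15), (-1, 31), (1, 32), (3, 19), (5, 15), (7, 17), (9, 28), (11, 21), (13, 20), (15, 35), (17, 60), (19, 20), (21, 10), (23, 21), (25, 22), (27, 20), (29, 35), (31, 17), (33, 20
side key (np.int64(188), array([ 0.5718, -0.2408,  0.1295]), np.float64(-99.6), np.float64(-0.047), np.float64(0.056))
 gauge [(-41, 153), (-39, 136), (-37, 137), (-35, 136), (-33, 127), (-31, 137), (-29, 147), (-27, 132), (-25, 98), (-23, 109), (-21, 101), (-19, 184), (-17, 246), (-15, 254), (-13, 197), (-11, 109), (-9, 93), (-7, 119), (-5, 90), (-3, 111), (-1, 95), (1, 86), (3, 115), (5, 120), (7, 94), (9, 120), (11, 95), (13, 86), (15, 121), (17, 90), (19, 120), (21, 91), (23, 121), (25, 88), (27, 110), (29, 94
2.7167 [ 0.57719408 -0.26243835  0.12565598] [ 0.56530793 -0.34157077  0.83873427]
```

```bash
sed -i 's/17.5\*/9.5*/' tab.py; sed -i '/__main__/,$d' tab.py; cat >> tab.py <<'E'
if __name__=='__main__':
    c0=np.array([578,-262]); table(-104,-200,12,c0)
    print('S2',rod(-16,9)); c0=rod(-16,9).round(); table(-16,-200,18,c0)
E
python3 tab.py
```

```text
-104 [ 576. -259.] [-0.008  0.017]
-113 [ 571. -259.] [-0.036  0.015]
-121 [ 565. -259.] [-0.066  0.016]
-130 [ 559. -257.] [-0.096  0.023]
-139 [ 553. -255.] [-0.126  0.035]
-148 [ 547. -251.] [-0.154  0.053]
-156 [ 542. -247.] [-0.18   0.077]
-165 [ 538. -241.] [-0.201  0.105]
-174 [ 535. -234.] [-0.217  0.138]
-183 [ 533. -228.] [-0.227  0.169]
-191 [ 531. -224.] [-0.234  0.192]
-200 [ 530. -218.] [-0.238  0.218]
S2 [ 613.82019886 -206.53052061]
-16 [ 611. -215.] [-0.013 -0.041]
-27 [ 612. -222.] [-0.012 -0.074]
-38 [ 611. -229.] [-0.016 -0.109]
-48 [ 608. -236.] [-0.029 -0.144]
-59 [ 604. -243.] [-0.049 -0.178]
-70 [ 598. -248.] [-0.078 -0.207]
-81 [ 591. -253.] [-0.113 -0.231]
-92 [ 584. -256.] [-0.152 -0.247]
-103 [ 577. -258.] [-0.184 -0.257]
-113 [ 570. -259.] [-0.218 -0.261]
-124 [ 563. -258.] [-0.255 -0.257]
-135 [ 555. -256.] [-0.293 -0.246]
-146 [ 548. -252.] [-0.329 -0.226]
-157 [ 542. -246.] [-0.361 -0.197]
-168 [ 537. -239.] [-0.386 -0.161]
-178 [ 533. -231.] [-0.403 -0.119]
-189 [ 531. -225.] [-0.413 -0.088]
-200 [ 530. -218.] [-0.418 -0.057]
```

Request:
{"api": "send_rows", "payload": {
  "plan": [
    [[1,-0.02,0.015,0,0],[1,-0.065,0.015,0,0],[1,-0.095,0.025,0,0],[1,-0.125,0.035,0,0],[1,-0.155,0.055,0,0],[1,-0.18,0.08,0,0],[1,-0.2,0.105,0,0],[1,-0.215,0.14,0,0],[1,-0.225,0.17,0,0],[1,-0.235,0.19,0,0],[1,-0.24,0.22,0,0],[1,-0.24,0.22,0,0],[1,-0.24,0.12,0,0],[1,-0.24,0.12,0.15,0],[1,-0.24,0.12,0.3,0],[1,-0.24,0.12,0.3,0]]
  ]
}}

```text
t: 4.05
tool_pos: [0.5322, -0.2388, 0.1918]
orientation: [2.217, 2.217, 0.004]
force: [0.7, -0.3, 1.6]
opening: 0.0004
gripper_force: 0.0
```

```bash
python3 gauge.py live | cut -c1-600
```

```text
scene key (np.int64(391), array([ 0.5743, -0.2159,  0.1231]), np.float64(-30.7), np.float64(-0.05), np.float64(0.052))
 gauge [(-41, 187), (-39, 193), (-37, 161), (-35, 99), (-33, 7), (-31, 30), (-29, 42), (-27, 17), (-25, 15), (-23, 27), (-21, 24), (-19, 22), (-17, 18), (-15, 25), (-13, 65), (-11, 126), (-9, 242), (-7, 197), (-5, 120), (-3, 12), (-1, 26), (1, 34), (3, 16), (5, 15), (7, 19), (9, 27), (11, 22), (13, 22), (15, 34), (17, 58), (19, 20), (21, 6), (23, 20), (25, 16), (27, 22), (29, 35), (31, 15), (33, 19), (35, 14), (37, 34), (39, 60), (41, 179), (43, 195)]
side key (np.int64(375), array([ 0.5792, -0.228 ,  0.122 ]), np.float64(150.5), np.float64(-0.051), np.float64(0.044))
 gauge [(-41, 93), (-39, 96), (-37, 97), (-35, 97), (-33, 97), (-31, 97), (-29, 97), (-27, 98), (-25, 103), (-23, 111), (-21, 114), (-19, 90), (-17, 73), (-15, 73), (-13, 80), (-11, 122), (-9, 158), (-7, 161), (-5, 172), (-3, 230), (-1, 240), (1, 182), (3, 161), (5, 163), (7, 165), (9, 166), (11, 165), (13, 165), (15, 165), (17, 165), (19, 165), (21, 165), (23, 164), (25, 165), (27, 165), (29, 165), (31, 165), (33, 165), (35, 165), (37, 165), (39, 165), (41, 165), (43, 164)]
4.15 [ 0.53066616 -0.23785134  0.18709378] [ 0.14099081  0.67106265 -1.02728461]
```

Request:
{"api": "send_rows", "payload": {
  "plan": [
    [[1,0.2,0.08,0,0],[1,0.36,0.15,0,0],[1,0.42,0.155,0,0],[1,0.42,0.155,-0.1,0],[1,0.42,0.155,-0.25,0],[1,0.42,0.155,-0.3,0],[1,0.41,0.08,-0.3,0],[1,0.405,0.045,-0.3,0],[1,0.39,0.01,-0.3,0],[1,0.37,-0.025,-0.3,0],[1,0.34,-0.05,-0.3,0],[1,0.305,-0.075,-0.3,0],[1,0.27,-0.09,-0.3,0],[1,0.235,-0.1,-0.3,0],[1,0.2,-0.105,-0.3,0],[1,0.165,-0.1,-0.3,0],[1,0.125,-0.09,-0.3,0],[1,0.09,-0.07,-0.3,0],[1,0.06,-0.04,-0.3,0],[1,0.06,-0.04,-0.3,0]]
  ]
}}

```text
t: 5.82
tool_pos: [0.5406, -0.2454, 0.1258]
orientation: [-2.221, -2.221, 0.001]
force: [-0.6, -1.9, -0.1]
opening: 0.0005
gripper_force: 0.5
```

```bash
python3 gauge.py live | cut -c1-400
```

```text
scene key (np.int64(293), array([ 0.5703, -0.2203,  0.1277]), np.float64(22.5), np.float64(-0.048), np.float64(0.053))
 gauge [(-41, 186), (-39, 193), (-37, 161), (-35, 99), (-33, 7), (-31, 31), (-29, 42), (-27, 16), (-25, 15), (-23, 28), (-21, 25), (-19, 18), (-17, 22), (-15, 34), (-13, 57), (-11, 12), (-9, 12), (-7, 20), (-5, 14), (-3, 6), (-1, 49), (1, 183), (3, 249), (5, 163), (7, 69), (9, 24), (11, 16), (13, 18), (15, 35), (17, 59), (19, 17), (21, 10), (23, 20), (25, 20), (27, 23), (29, 32), (31, 17), (33, 20
side key (np.int64(110), array([ 0.534 , -0.2507,  0.1284]), np.float64(-36.5), np.float64(-0.03), np.float64(0.008))
 gauge [(-41, 253), (-39, 253), (-37, 253), (-35, 253), (-33, 253), (-31, 217), (-29, 197), (-27, 155), (-25, 160), (-23, 129), (-21, 89), (-19, 154), (-17, 69), (-15, 96), (-13, 69), (-11, 70), (-9, 70), (-7, 71), (-5, 70), (-3, 71), (-1, 71), (1, 71), (3, 72), (5, 72), (7, 72), (9, 73), (11, 105), (13, 103), (15, 73), (17, 124), (19, 104), (21, 131), (23, 145), (25, 211), (27, 192), (29, 253), (
5.9167 [ 0.54118583 -0.24543349  0.12545666] [ 0.56218208 -0.04308264  0.40927693]
```

Request:
{"api": "send_rows", "payload": {
  "plan": [
    [[1,-0.025,0.035,0,0],[1,-0.045,0.075,0,0],[1,-0.055,0.105,0,0],[1,-0.06,0.14,0,0],[1,-0.06,0.14,0,0],[1,-0.06,0.04,0,0],[1,-0.06,0.04,0.15,0],[1,-0.06,0.04,0.3,0],[1,0.1,0.1,0.3,0],[1,0.28,0.17,0.3,0],[1,0.36,0.195,0.3,0],[1,0.36,0.195,0.2,0],[1,0.36,0.195,0.05,0],[1,0.36,0.195,0,0],[1,0.35,0.12,0,0],[1,0.345,0.085,0,0],[1,0.33,0.05,0,0],[1,0.31,0.015,0,0],[1,0.28,-0.01,0,0],[1,0.245,-0.035,0,0]]
  ]
}}

```text
t: 7.58
tool_pos: [0.5922, -0.2543, 0.1283]
orientation: [2.22, 2.218, 0.004]
force: [4.4, 3.8, -0.1]
opening: 0.0001
gripper_force: 2.0
```

```bash
python3 gauge.py live | cut -c1-400
```

```text
scene key (np.int64(382), array([ 0.5798, -0.2162,  0.1251]), np.float64(107.4), np.float64(-0.054), np.float64(0.051))
 gauge [(-41, 187), (-39, 193), (-37, 162), (-35, 99), (-33, 6), (-31, 30), (-29, 42), (-27, 17), (-25, 15), (-23, 27), (-21, 25), (-19, 20), (-17, 22), (-15, 31), (-13, 60), (-11, 10), (-9, 13), (-7, 21), (-5, 16), (-3, 17), (-1, 34), (1, 31), (3, 12), (5, 6), (7, 26), (9, 132), (11, 255), (13, 222), (15, 132), (17, 55), (19, 11), (21, 6), (23, 24), (25, 20), (27, 21), (29, 35), (31, 16), (33, 20
side key (np.int64(163), array([ 0.5768, -0.2632,  0.1261]), np.float64(172.9), np.float64(-0.038), np.float64(0.001))
 gauge [(-41, 193), (-39, 120), (-37, 85), (-35, 100), (-33, 125), (-31, 104), (-29, 77), (-27, 77), (-25, 78), (-23, 95), (-21, 101), (-19, 101), (-17, 101), (-15, 106), (-13, 98), (-11, 110), (-9, 93), (-7, 120), (-5, 91), (-3, 111), (-1, 96), (1, 87), (3, 115), (5, 120), (7, 98), (9, 147), (11, 203), (13, 250), (15, 254), (17, 161), (19, 121), (21, 92), (23, 121), (25, 88), (27, 110), (29, 94),
7.6833 [ 0.59120002 -0.2550717   0.128066  ] [ 0.34974985 -0.66218988  0.01425399]
```

Request:
{"api": "send_rows", "payload": {
  "plan": [
    [[1,-0.035,-0.015,0,0],[1,-0.07,-0.025,0,0],[1,-0.105,-0.03,0,0],[1,-0.14,-0.025,0,0],[1,-0.18,-0.015,0,0],[1,-0.215,0.005,0,0],[1,-0.245,0.035,0,0],[1,-0.27,0.07,0,0],[1,-0.29,0.11,0,0],[1,-0.3,0.14,0,0],[1,-0.305,0.175,0,0],[1,-0.305,0.175,0,0],[1,-0.305,0.075,0,0],[1,-0.305,0.075,0.15,0],[1,-0.305,0.075,0.3,0],[1,-0.15,0.14,0.3,0],[1,0.03,0.2,0.3,0],[1,0.115,0.23,0.3,0],[1,0.115,0.23,0.15,0],[1,0.115,0.23,0,0]]
  ]
}}

```text
t: 9.35
tool_pos: [0.616, -0.2057, 0.127]
orientation: [2.217, 2.222, 0.002]
force: [-1.2, -0.3, -1.2]
opening: 0.0003
gripper_force: 0.0
```

```bash
python3 gauge.py live | cut -c1-480
```

```text
scene key (np.int64(196), array([ 0.5667, -0.1992,  0.1219]), np.float64(0.3), np.float64(-0.042), np.float64(0.059))
 gauge [(-41, 187), (-39, 194), (-37, 162), (-35, 100), (-33, 7), (-31, 31), (-29, 44), (-27, 15), (-25, 14), (-23, 25), (-21, 28), (-19, 20), (-17, 22), (-15, 34), (-13, 58), (-11, 12), (-9, 13), (-7, 22), (-5, 17), (-3, 15), (-1, 32), (1, 34), (3, 19), (5, 17), (7, 17), (9, 27), (11, 20), (13, 21), (15, 29), (17, 51), (19, 69), (21, 190), (23, 239), (25, 179), (27, 58), (29, 21), (31, 11), (33, 17), (35, 12), (37, 33), (39, 59), (41, 181), (43, 192)]
side key (np.int64(707), array([ 0.5739, -0.2193,  0.1251]), np.float64(157.8), np.float64(-0.051), np.float64(0.051))
 gauge [(-41, 126), (-39, 146), (-37, 163), (-35, 160), (-33, 118), (-31, 127), (-29, 111), (-27, 119), (-25, 103), (-23, 103), (-21, 103), (-19, 102), (-17, 103), (-15, 103), (-13, 103), (-11, 104), (-9, 103), (-7, 103), (-5, 103), (-3, 103), (-1, 103), (1, 103), (3, 103), (5, 103), (7, 102), (9, 103), (11, 103), (13, 103), (15, 102), (17, 103), (19, 102), (21, 103), (23, 103), (25, 103), (27, 103), (29, 103), (31, 103), (33, 102), (35, 103), (37, 103), (39, 103), (41, 103),
9.45 [ 0.60957855 -0.20397587  0.11863852] [-0.88784419  1.13341559  0.04995441]
```

Request:
{"api": "send_rows", "payload": {
  "plan": [
    [[1,-0.01,-0.075,0,0],[1,-0.015,-0.11,0,0],[1,-0.03,-0.145,0,0],[1,-0.04,-0.16,0,0],[1,-0.05,-0.18,0,0],[1,-0.065,-0.195,0,0],[1,-0.08,-0.205,0,0],[1,-0.08,-0.205,0,0]]
  ]
}}

```text
t: 10.12
tool_pos: [0.5989, -0.2494, 0.1286]
orientation: [2.22, 2.218, 0.003]
force: [2.4, 1.9, 0.2]
opening: 0.0003
gripper_force: 1.1
```

```bash
python3 - <<'E'
from tab import *
for ph in range(-70,-165,-5): print(ph,rod(ph).round(1),end=' ')
E
python3 gauge.py live | cut -c1-480
```

```text
-70 [ 598.6 -248.4] -75 [ 595.4 -250.8] -80 [ 592.  -252.9] -85 [ 588.4 -254.6] -90 [ 584.5 -256. ] -95 [ 581.8 -257.1] -100 [ 578.8 -258. ] -105 [ 575.8 -258.6] -110 [ 572.6 -259. ] -115 [ 569.2 -259.1] -120 [ 565.8 -258.9] -125 [ 562.4 -258.4] -130 [ 558.9 -257.5] -135 [ 555.5 -256.2] -140 [ 552.1 -254.6] -145 [ 548.8 -252.6] -150 [ 545.7 -250.2] -155 [ 542.8 -247.5] -160 [ 540.2 -244.4] scene key (np.int64(395), array([ 0.5794, -0.2135,  0.1247]), np.float64(118.3), np.float64(-0.055), np.float64(0.051))
 gauge [(-41, 187), (-39, 194), (-37, 162), (-35, 99), (-33, 6), (-31, 30), (-29, 42), (-27, 16), (-25, 15), (-23, 28), (-21, 27), (-19, 21), (-17, 19), (-15, 33), (-13, 59), (-11, 12), (-9, 11), (-7, 22), (-5, 16), (-3, 15), (-1, 33), (1, 37), (3, 15), (5, 17), (7, 16), (9, 28), (11, 22), (13, 23), (15, 34), (17, 55), (19, 15), (21, 4), (23, 81), (25, 195), (27, 245), (29, 178), (31, 85), (33, 7), (35, 9), (37, 31), (39, 58), (41, 179), (43, 192)]
side key (np.int64(220), array([ 0.5809, -0.2527,  0.1248]), np.float64(-68.1), np.float64(-0.049), np.float64(0.053))
 gauge [(-41, 212), (-39, 115), (-37, 94), (-35, 115), (-33, 99), (-31, 117), (-29, 95), (-27, 114), (-25, 103), (-23, 98), (-21, 85), (-19, 89), (-17, 94), (-15, 98), (-13, 101), (-11, 101), (-9, 102), (-7, 118), (-5, 98), (-3, 116), (-1, 96), (1, 88), (3, 116), (5, 120), (7, 95), (9, 121), (11, 96), (13, 87), (15, 122), (17, 92), (19, 121), (21, 97), (23, 144), (25, 200), (27, 248), (29, 254), (31, 226), (33, 96), (35, 137), (37, 136), (39, 148), (41, 140), (43, 143)]
10.2167 [ 0.59894743 -0.24931951  0.12821232] [ 2.29978378 -0.53938369  1.60135067]
```

Request:
{"api": "send_rows", "payload": {
  "plan": [
    [[1,-0.015,-0.0125,0,0],[1,-0.03,-0.025,0,0],[1,-0.05,-0.035,0,0],[1,-0.0675,-0.04,0,0],[1,-0.0825,-0.045,0,0],[1,-0.0825,-0.045,0,0],[1,-0.0825,-0.045,0,0]]
  ]
}}

```text
t: 10.8
tool_pos: [0.5821, -0.2574, 0.1265]
orientation: [2.22, 2.22, 0.001]
force: [4.6, 1.7, 1.8]
opening: 0.0004
gripper_force: 2.0
```

Request:
{"api": "send_rows", "payload": {
  "plan": [
    [[1,-0.0075,-0.0025,0,0],[1,-0.015,-0.005,0,0],[1,-0.015,-0.005,0,0],[1,-0.015,-0.005,0,0]]
  ]
}}

```text
t: 11.13
tool_pos: [0.5793, -0.2584, 0.1265]
orientation: [2.22, 2.22, 0.001]
force: [5.8, 1.1, 0.7]
opening: 0.0007
gripper_force: 2.3
```

```bash
python3 gauge.py live | cut -c1-480
```

```text
scene key (np.int64(336), array([ 0.5796, -0.2207,  0.1264]), np.float64(83.6), np.float64(-0.047), np.float64(0.051))
 gauge [(-41, 187), (-39, 192), (-37, 161), (-35, 100), (-33, 6), (-31, 33), (-29, 44), (-27, 14), (-25, 16), (-23, 26), (-21, 25), (-19, 22), (-17, 23), (-15, 34), (-13, 60), (-11, 13), (-9, 11), (-7, 22), (-5, 17), (-3, 17), (-1, 34), (1, 35), (3, 18), (5, 16), (7, 16), (9, 26), (11, 21), (13, 20), (15, 33), (17, 57), (19, 18), (21, 6), (23, 14), (25, 11), (27, 114), (29, 241), (31, 231), (33, 98), (35, 13), (37, 27), (39, 58), (41, 178), (43, 191)]
side key (np.int64(186), array([ 0.5699, -0.2453,  0.1284]), np.float64(-100.5), np.float64(-0.049), np.float64(0.053))
 gauge [(-41, 129), (-39, 116), (-37, 104), (-35, 118), (-33, 108), (-31, 119), (-29, 115), (-27, 127), (-25, 105), (-23, 118), (-21, 95), (-19, 90), (-17, 89), (-15, 110), (-13, 97), (-11, 109), (-9, 93), (-7, 120), (-5, 91), (-3, 111), (-1, 95), (1, 86), (3, 116), (5, 120), (7, 94), (9, 120), (11, 96), (13, 87), (15, 122), (17, 91), (19, 121), (21, 91), (23, 119), (25, 97), (27, 152), (29, 213), (31, 251), (33, 250), (35, 161), (37, 136), (39, 149), (41, 140), (43, 143)]
11.2333 [ 0.57926045 -0.2583871   0.12650901] [5.01079521 1.17408689 0.67424081]
```

Request:
{"api": "send_rows", "payload": {
  "plan": [
    [[1,-0.0075,-0.0015,0,0],[1,-0.015,-0.003,0,0],[1,-0.015,-0.003,0,0],[1,-0.015,-0.003,0,0]]
  ]
}}

```text
t: 11.57
tool_pos: [0.5772, -0.259, 0.1267]
orientation: [2.219, 2.219, 0.003]
force: [10.2, 0.2, -2.2]
opening: 0.0007
gripper_force: 4.4
```

Request:
{"api": "send_rows", "payload": {
  "plan": [
    [[1,-0.0075,-0.001,0,0],[1,-0.015,-0.002,0,0],[1,-0.015,-0.002,0,0],[1,-0.015,-0.002,0,0]]
  ]
}}

```text
t: 11.9
tool_pos: [0.5766, -0.2593, 0.1271]
orientation: [2.215, 2.216, 0.008]
force: [22.0, 0.6, -8.0]
opening: 0.0007
gripper_force: 9.7
```

The force has climbed from 5 to 22 N with almost no movement, so this is the stop. Backing off.

Request:
{"api": "send_rows", "payload": {
  "plan": [
    [[1,0.03,0,0,0],[1,0.1,0,0,0],[1,0.15,0,0,0],[1,0.15,0,0.2,0],[1,0.15,0,0.4,0],[1,0.15,0,0.4,0]]
  ]
}}

```text
t: 12.4
tool_pos: [0.6055, -0.2613, 0.2153]
orientation: [2.214, 2.213, 0.004]
force: [1.3, -1.0, 3.2]
opening: 0.0002
gripper_force: 0.0
```

```bash
python3 gauge.py live | cut -c1-600
```

```text
scene key (np.int64(257), array([ 0.5757, -0.2141,  0.1251]), np.float64(67.8), np.float64(-0.049), np.float64(0.054))
 gauge [(-41, 187), (-39, 194), (-37, 162), (-35, 100), (-33, 6), (-31, 30), (-29, 43), (-27, 16), (-25, 15), (-23, 28), (-21, 24), (-19, 21), (-17, 21), (-15, 33), (-13, 59), (-11, 14), (-9, 12), (-7, 22), (-5, 17), (-3, 17), (-1, 35), (1, 33), (3, 16), (5, 14), (7, 18), (9, 27), (11, 19), (13, 20), (15, 34), (17, 59), (19, 16), (21, 8), (23, 14), (25, 13), (27, 117), (29, 243), (31, 241), (33, 110), (35, 10), (37, 27), (39, 57), (41, 180), (43, 192)]
side key (np.int64(407), array([ 0.5661, -0.2235,  0.1276]), np.float64(-112.2), np.float64(-0.048), np.float64(0.053))
 gauge [(-41, 240), (-39, 128), (-37, 84), (-35, 104), (-33, 87), (-31, 107), (-29, 87), (-27, 113), (-25, 84), (-23, 104), (-21, 88), (-19, 120), (-17, 87), (-15, 112), (-13, 94), (-11, 105), (-9, 89), (-7, 115), (-5, 87), (-3, 107), (-1, 92), (1, 83), (3, 110), (5, 115), (7, 90), (9, 115), (11, 92), (13, 84), (15, 116), (17, 87), (19, 115), (21, 87), (23, 114), (25, 92), (27, 142), (29, 199), (31, 245), (33, 247), (35, 156), (37, 128), (39, 141), (41, 133), (43, 136)]
12.5 [ 0.60353643 -0.26028449  0.20890139] [ 0.62513033  0.28339324 -0.29483301]
```

The gauge reads about +30 mm in both views, so the clockwork is fully wound. Now to the catch post, passing high over the lotus.

Request:
{"api": "send_rows", "payload": {
  "plan": [
    [[1,0,0,0.2,0],[1,0,0,0.4,0],[1,0,0,0.55,0],[1,0,0.1,0.55,0],[1,-0.08,0.3,0.55,0],[1,-0.16,0.5,0.55,0],[1,-0.24,0.7,0.55,0],[1,-0.34,0.85,0.55,0],[1,-0.34,1,0.55,0],[1,-0.34,1,0.55,0]]
  ]
}}

```text
t: 13.33
tool_pos: [0.5328, -0.0545, 0.3144]
orientation: [-2.215, -2.223, 0.0]
force: [-0.2, -0.3, 0.4]
opening: 0.0
gripper_force: 0.0
```

Request:
{"api": "send_rows", "payload": {
  "plan": [
    [[1,0,0.2,0,0],[1,0,0.4,0,0],[1,0,0.55,0,0],[1,0,0.63,0,0],[1,0,0.63,-0.15,0],[1,0,0.63,-0.3,0],[1,0,0.63,-0.45,0],[1,0,0.63,-0.6,0],[1,0,0.63,-0.75,0],[1,0,0.63,-0.88,0],[1,0,0.63,-0.96,0],[1,0,0.63,-0.96,0],[1,0,0.63,-0.96,0]]
  ]
}}

```text
t: 14.42
tool_pos: [0.533, 0.0663, 0.1218]
orientation: [-2.22, -2.219, 0.005]
force: [0.4, -0.7, 0.9]
opening: 0.0005
gripper_force: 0.0
```

```bash
python3 - <<'E'
from h import *
pv=np.array([570.5,-18.])
for a in np.linspace(0,1.16,13):
    p=pv+85*np.array([np.sin(a),np.cos(a)]); d=np.array([np.cos(a),-np.sin(a)])
    r=p-(9+9.5*d[0]+7.5*abs(d[1]))*d; print(a.round(2),p.round(),r.round(1))
i,d,K,D,E=cam('side'); cv2.imwrite('pics/p1.png',cv2.resize(i[90:330,150:450],(750,600)))
E
```

```text
0.0 [570.  67.] [552.  67.]
0.1 [579.  67.] [559.6  68.5]
0.19 [587.  65.] [567.4  69.2]
0.29 [595.  63.] [575.4  69.2]
0.39 [603.  61.] [583.4  68.5]
0.48 [610.  57.] [591.5  67. ]
0.58 [617.  53.] [599.5  64.6]
0.68 [624.  48.] [607.3  61.5]
0.77 [630.  43.] [614.8  57.5]
0.87 [635.  37.] [622.   52.8]
0.97 [640.  30.] [628.8  47.2]
1.06 [645.  23.] [635.   40.9]
1.16 [648.  16.] [640.6  34. ]
```

View pics/p1.png

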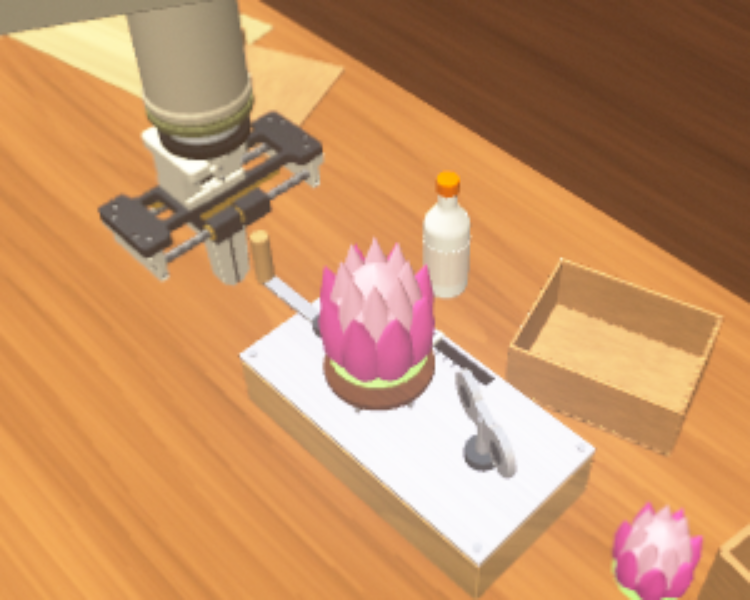

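The closed fingers at (230,255) stand on the robot's side of the post at (262,255), ready to push.

Request:
{"api": "send_rows", "payload": {
  "plan": [
    [[1,0.04,0,0,0],[1,0.085,0,0,0],[1,0.125,0.0075,0,0],[1,0.16,0.01,0,0],[1,0.2,0.01,0,0],[1,0.24,0.0075,0,0],[1,0.28,0,0,0],[1,0.32,-0.01,0,0],[1,0.36,-0.03,0,0],[1,0.4,-0.05,0,0],[1,0.435,-0.07,0,0],[1,0.47,-0.1,0,0],[1,0.485,-0.115,0,0],[1,0.485,-0.115,0,0]]
  ]
}}

```text
t: 15.63
tool_pos: [0.6324, 0.043, 0.1237]
orientation: [2.222, 2.22, 0.0]
force: [-0.7, -0.4, 0.3]
opening: 0.0
gripper_force: 0.0
```

Request:
{"api": "send_rows", "payload": {
  "plan": [
    [[1,0.01,-0.01,0,0],[1,0.015,-0.02,0,0],[1,0.015,-0.02,0,0]]
  ]
}}

```text
t: 15.88
tool_pos: [0.6346, 0.0399, 0.1237]
orientation: [2.221, 2.221, 0.001]
force: [0.4, 0.4, 0.4]
opening: 0.0009
gripper_force: 0.2
```

```bash
cat > post.py <<'E'
from h import *
for n in ['scene','side']:
    i,d,K,D,E=cam(n); px,p=cloud(d,K,D,E); c=i[px[:,1],px[:,0]].astype(int)
    m=(p[:,0]>.55)&(p[:,0]<.69)&(p[:,1]>-.02)&(p[:,1]<.09)&(p[:,2]>.1)&(p[:,2]<.145)&(c[:,2]-c[:,0]>40)
    q=p[m]
    if len(q): x=np.median(q,0); print(n,len(q),x.round(4),'ang',np.arctan2(x[0]-.5705,x[1]+.018).round(3))
E
python3 post.py
```

```text
side 125 [0.6392 0.019  0.126 ] ang 1.076
```

Request:
{"api": "send_rows", "payload": {
  "plan": [
    [[1,0.008,-0.01,0,0],[1,0.015,-0.02,0,0],[1,0.015,-0.02,0,0]]
  ]
}}

```text
t: 16.23
tool_pos: [0.6363, 0.0381, 0.1235]
orientation: [-2.217, -2.22, -0.001]
force: [-6.7, 8.7, 4.6]
opening: 0.0001
gripper_force: 4.6
```

Request:
{"api": "send_rows", "payload": {
  "plan": [
    [[1,0.005,-0.01,0,0],[1,0.01,-0.02,0,0],[1,0.01,-0.02,0,0]]
  ]
}}

```text
t: 16.48
tool_pos: [0.6367, 0.0375, 0.1235]
orientation: [-2.211, -2.217, -0.002]
force: [-14.8, 22.8, 8.7]
opening: 0.0004
gripper_force: 11.2
```

The catch is at its end stop, with the force up to 27 N. Backing off and lifting clear.

Request:
{"api": "send_rows", "payload": {
  "plan": [
    [[1,-0.03,0.05,0,0],[1,-0.1,0.12,0,0],[1,-0.15,0.15,0,0],[1,-0.15,0.15,0.2,0],[1,-0.15,0.15,0.4,0],[1,-0.15,0.3,0.6,0],[1,-0.15,0.5,0.8,0],[1,-0.15,0.6,0.8,0],[1,-0.15,0.6,0.8,0]]
  ]
}}

```text
t: 17.23
tool_pos: [0.611, 0.1576, 0.2901]
orientation: [2.215, 2.223, 0.014]
force: [1.0, 0.4, -0.0]
opening: 0.0005
gripper_force: 0.0
```

```bash
python3 - <<'E'
from h import *
i,*_=cam('scene'); 
for _ in range(6): cam('side')
j,*_=cam('scene'); d=cv2.absdiff(i,j).max(2); print('lotus change',(d[120:195,285:340]>25).sum())
cv2.imwrite('pics/f.png',cv2.resize(j[110:290,170:400],(736,576)))
E
python3 post.py; python3 gauge.py live | cut -c1-600 | grep -v side | tail -3
```

```text
lotus change 806
scene 84 [0.6512 0.0231 0.1261] ang 1.1
side 94 [0.6402 0.0156 0.1265] ang 1.122
 gauge [(-41, 188), (-39, 197), (-37, 163), (-35, 99), (-33, 6), (-31, 31), (-29, 42), (-27, 17), (-25, 14), (-23, 28), (-21, 25), (-19, 22), (-17, 20), (-15, 35), (-13, 60), (-11, 14), (-9, 13), (-7, 21), (-5, 19), (-3, 17), (-1, 35), (1, 33), (3, 18), (5, 18), (7, 18), (9, 28), (11, 23), (13, 22), (15, 33), (17, 58), (19, 21), (21, 4), (23, 14), (25, 13), (27, 117), (29, 245), (31, 243), (33, 110), (35, 12), (37, 26), (39, 58), (41, 182), (43, 195)]
 gauge [(-41, 249), (-39, 145), (-37, 98), (-35, 120), (-33, 101), (-31, 122), (-29, 101), (-27, 130), (-25, 99), (-23, 120), (-21, 103), (-19, 137), (-17, 103), (-15, 128), (-13, 109), (-11, 120), (-9, 105), (-7, 132), (-5, 101), (-3, 123), (-1, 107), (1, 98), (3, 126), (5, 131), (7, 105), (9, 131), (11, 107), (13, 97), (15, 132), (17, 101), (19, 131), (21, 101), (23, 131), (25, 107), (27, 160), (29, 218), (31, 251), (33, 252), (35, 160), (37, 126), (39, 142), (41, 139), (43, 147)]
17.8333 [0.60946357 0.1514602  0.28328475] [-0.11410078 -0.32216454 -0.0616379 ]
```

View pics/f.png

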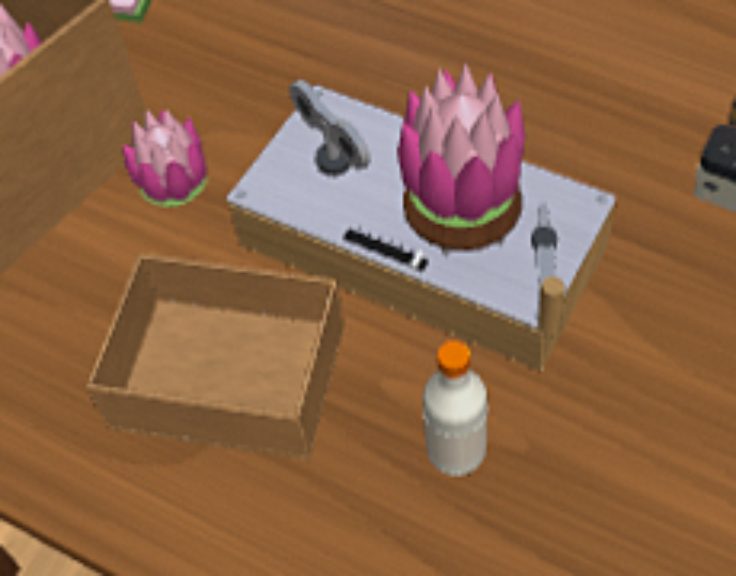

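The gauge pointer is at its full end at (418,259), the post is fully over at (552,290), and the lotus is turning. The bottle, box and spare lotus are standing where they were, and the arm is clear.

```bash
python3 -c "
from plant import order
print(order.close_job())"
```

```text
the job is handed in; nothing more can be done
None
```

The clockwork is wound to its stop (gauge about +30 mm), the start catch is pushed fully over (about 1.1 rad), and the turntable was revolving with the arm clear when I handed the job in at about 18 s; pushing to feel the stops peaked at about 23 N on the key and 28 N on the catch.

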